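Close a food pan with a lid whose lock knob is sunk in a well

TASK

Put the blue-grey lid on the steel pan of boiled eggs so that it sits fully home all round, lowering it gently all the way (do not drop it), and let go of it. Then reach into the lid's well and turn its black knob clockwise as far as it goes, so that the lid is locked. Leave the ramekin, the amber jar and the sauce bottle where they are.

Things in the scene. Friction and masses are not known exactly. Their poses are not given: they have to be found in the camera images.
- pan: Open steel pan with eggs, fixed to the counter. 265 (x) x 162 (y) over its flat rim, rim top 100 above its origin; mouth 248 x 145 inside, walls 3, straight. Each end wall has a slot 36 wide, 50 to 66 mm up, for the lid's lock bolts. Origin: centre of its underside; x along its length, z up.
- lid: Loose blue-grey plastic lid, 264 (x) x 162 (y) x 52 tall, 0.4 to 0.7 kg; at first it stands on the counter on the underside of its well. Origin: centre of that underside; x along its length, z up. Plate 4 thick, its underside 48 above the origin. Home: plate on the pan rim, origin 52 above the pan's origin, centred, long sides in line; fits either way round.
- lid_plug (a point): Point on the lid's vertical axis, level with the plate's underside (48 above the lid's origin). The parts below it that enter the pan: well body 240 (x) x 102 (y) at the bottom (lowest 12 mm), 226 x 102 above that, and a skirt 226 x 139 reaching 9 below the plate, then 226 x 133 to 18 below. Play in the mouth: about 4 mm each end, 3 mm each side.
- lid_well (a point): Centre of the floor of the well sunk in the lid's top: 12 above the lid's origin, 40 below the lid's top face. The well is 218 (lid x) x 94 (lid y) inside and holds a white lift bar and a black lock knob. The knob drives a steel bolt out of each end of the lid, up to 9 mm, into the pan's slots. If the lid is not home they jam on the pan; if they are out, the lid does not go in.
- lid_bar (a point): Grip point on the white lift bar, which spans the well along the lid's y at lid x = -14: 14 thick (lid x), 94 long, rising 36 from the well floor. The point is mid-length and mid-thickness, 38 above the lid's origin (26 above the well floor, 10 below the bar's top). Pinch it from above, fingers along the lid's x; the lid's centre of mass is within 25 mm.
- latch_grip (a point): Grip point on the black knob, on its axis (lid x = +62, y = 0), 22 above the well floor. Bar grip 44 long, 16 thick, 6 to 34 above the floor, on a foot 46 across. Axes turn with the knob: x along the bar to the yellow stripe, y across its thickness. Well walls stand 47 from the axis: fingers must go in only part open (about 45 between the pads).
- latch (a joint): Knob angle, rad. 0: bar along the lid's x, stripe to the red dot, bolts in. Grows clockwise seen from above to the hard stop at 2.36: stripe to the green dot, bolts out, locked. Starts at 0 to 0.3; stays where left; friction about 0.15 N m. Too far for one grip: let go and take it again.
- ramekin: White ceramic bowl, 64 diameter, 40 tall; bystander. Origin: centre of underside.
- jar: Amber glass jar with a steel lid, 58 diameter, 75 tall; bystander. Origin: centre of underside.
- sauce: White bottle with a red cap, 54 diameter, 150 tall; bystander. Origin: centre of underside.

How it is judged:
On the way, in this order (a step that is already met when the one before it is completed fails the run):
1. the lid sits home on the pan, still unlocked, and has been let go (z of lid in the frame of pan between 0.048 and 0.0555 m and horizontal distance between lid and pan below 0.008 m and angle between the x axis of lid and the x axis of pan, either way round below 0.06 rad and angle between lid's own z axis and vertical below 0.04 rad and value of joint latch below 0.8 rad and contact force between the fingers and lid below 0.3 N), for 0.2 s.
2. the knob is turned to its stop (value of joint latch above 2.2 rad), for 0.2 s.
At the end, for the whole second after the job is handed in: The lid lies home on the pan (within 3.5 mm of full depth, 8 mm of centre, level within 0.04 rad, in line within 0.06 rad either way round), the lock knob is within 0.16 rad of its clockwise stop (angle above 2.2), and everything is released and at rest (z of lid in the frame of pan between 0.048 and 0.0555 m and horizontal distance between lid and pan below 0.008 m and angle between the x axis of lid and the x axis of pan, either way round below 0.06 rad and angle between lid's own z axis and vertical below 0.04 rad and value of joint latch above 2.2 rad and linear speed of lid below 0.02 m/s and contact force between the fingers and lid below 0.3 N); the robot touches nothing.
It fails at once if a bystander was moved by more than 30 mm (distance of any of ramekin, jar, sauce from where it was at the start of the episode above 0.03 m).
It fails at once if the lid was let fall onto the pan from 15 mm or more above its seat (horizontal distance between lid and pan below 0.12 m and z of lid in the frame of pan above 0.064 m and contact force between the fingers and lid below 0.05 N and linear speed of lid above 0.12 m/s).
It also fails if it takes over 64 s, if anything falls off the work surface, if the arm or the gripper's body presses on something with over 40 N, if the wrist force passes 120 N, or if a joint passes its speed limit or range.

ROBOT

A 6-joint arm with a two-finger parallel gripper is mounted at the origin on the work surface. World frame = base frame: x ahead of the robot, y to its left, z up, the work surface at z = 0. Lengths are in m, angles in rad, forces in N, time in s.
With the tool pointing down it reaches from about 0.3 to 0.875 m from the base axis. Payload 6.4 kg.
Tool frame: the origin (TCP) lies midway between the tips of the shut fingers; the grasp point (between the pads) lies 19 mm behind it; y points along the fingers, x is the direction in which the jaws open and shut, and the axes are right-handed (so a half turn about y gives the same grasp; the last joint's range is limited). The gripper opens to 85 mm and grips with 20 to 120 N. Pads are 22 mm wide; open, the fingers measure 114 mm over their backs; the gripper's body (76 mm by 85 mm) begins 54 mm behind the grasp point. The pads swing forward as they close: fully open they stand 13 mm farther back than shut.
Start: joints at [1.043, 0.181, 1.607, -0, 1.354, -0.206], TCP at [0.182, 0.546, 0.231] pointing down, gripper open.
Joint ranges: [-2.99, 2.99], [-0.89, 2.07], [0.3, 2.58], [-1.14, 4.28], [0, 2.63], [-3.12, 3.12]. Speed limits (rad/s): [2.57, 2.57, 3.01, 3.14, 3.14, 3.14].

INTERFACE

Orientations are given as a unit quaternion [w, x, y, z].
In Python, from bench import ctrl gives the robot as it stands.
- The arm moves only by the tool step_arm, never from a script. Its argument "commands" is a list of rows, each a list of 7 numbers: the turn, a rotation vector about the tool's x, y, z in units of 6 degrees (1.0 is 6 degrees), then the shift along the tool's x, y, z in units of 30 mm (1.0 is 30 mm), then the opening, from 0 (shut) to 1 (fully open). A call has 1 to 10 rows; each row shifts and turns the commanded pose from where the row before left it, along the tool's axes as they then stand; what a row does not reach is not made up. A row lasts 1/10 s, in which the tool goes at most 50 mm and 8.59 degrees, less where a joint would pass 70% of its speed; a pose out of reach is approached as far as the arm can. A call with a number of a shift or a turn outside -1 to 1 is refused whole. A call with a gripper value outside its range is refused whole. The fingers move at their own pace and stop on an object; the grip force is fixed at half the most. Time passes only in rows, so rows that do not move let the fingers close. It gives the time, the measured TCP pose, the force and the opening at its end, in the units of the state.
- ctrl.get_obs(): the state, without advancing time (a new reading comes with each control period).
- ctrl.camera(name): name is "side" or "top" or "wrist"; returns (picture, depth): 420x560x3 uint8, blue, green, red; 420x560 float32, m along the optical axis (not along the pixel's ray), 0 where there is no reading.
- ctrl.get_calibration(name): a dict with "intrinsics" (3x3 intrinsics, pixels), "R" (3x3) and "t" (3): a world point X has camera coordinates R X + t. Camera axes: x right, y down, z forward; pixel columns grow to the right and rows downward; lengths in m; the calibration is good to about 2 mm. A picture is of the moment at which its call begins: read the wrist's pose just before it. get_calibration takes no time and is no camera call; for the wrist camera it gives the pose at the moment of the call.
- ctrl.hand_in(): hands the job in, once; it reports no verdict.
Trained networks look in the newest picture that a camera, given by its name, has taken for a name from the list of things; names that differ only in an ending like _2 or _b are one class to them, and where a whole thing is asked for, a point or a joint stands for the part that bears it (a point fixed in the world has none). Each returns a list of dicts, best first, with "p" (0 to 1); they miss things now and then, are a little off and sometimes report something else, mostly with a low value. They report only what shows in the picture. A call takes as long as a camera call.
- ctrl.boxes_of(thing, camera): "point" ([x, y, z] in m, in the coordinates of the camera as it stood for that picture, good to about 4 mm: the middle of the surface that is visible of it).
- ctrl.silhouettes(thing, camera): "pixels" (420x560 bool, what is visible of it).
The state is a dict: "time_s": time; "q": joint angles; "dq": joint speeds; "joint_efforts": joint torques, N m; "eef_pos": TCP position; "eef_rot": TCP orientation; "wrist_force": force on the tool from outside, world axes, zero at the start; "torque": the same for the moment, N m; "opening": opening from 0.0 (shut) to 1.0 (fully open).
Only numpy, scipy, OpenCV 4.12 (cv2) and the standard library are available. Lean on these libraries where they do the work, as an engineer would, in place of code of your own. Each camera call takes 0.05 s, during which the arm holds its last target.

## Working session

There is one attempt and no reset: what is moved stays moved. The work goes in short steps, Python scripts to look and compute and a tool call to move; the robot and the scene stay as the last step left them, time stands still between calls to the robot, and variables do not carry over. Pictures are saved under pics/ and viewed, and the job is handed in when it is done.

Besides the shell and the picture viewer there is one more tool, called after "Call:" as name(argument=value, ...), one argument or row to a line, values as JSON. step_arm: Moves the arm, as the interface text tells. Its arguments: {"type":"object","properties":{"commands":{"type":"array"}},"required":["commands"]}

```bash
ls; mkdir -p pics
cat > h.py <<'E'
import numpy as np, cv2
from bench import ctrl
from scipy.spatial.transform import Rotation as R
def snap(cam,name=None):
    cal=ctrl.get_calibration(cam)
    im,d=ctrl.camera(cam)
    if name: cv2.imwrite('pics/'+name,im)
    return im,d,cal
def w(cal,pc):
    return (np.array(pc)-np.array(cal['t']))@np.array(cal['R'])
def cloud(cal,d,mask=None):
    K=np.array(cal['intrinsics'])
    v,u=np.nonzero((d>0)&(mask if mask is not None else True))
    z=d[v,u]
    pc=np.stack([(u-K[0,2])*z/K[0,0],(v-K[1,2])*z/K[1,1],z],1)
    return w(cal,pc),u,v
def proj(cal,X):
    K=np.array(cal['intrinsics']);p=np.array(cal['R'])@np.array(X)+np.array(cal['t'])
    p=K@p;return p[:2]/p[2]
E
python3 - <<'E'
from h import *
o=ctrl.get_obs()
print(o)
for c in ['top','side','wrist']:
    im,d,cal=snap(c,c+'0.png')
    for t in ['pan','lid','lid_bar','latch_grip','ramekin','jar','sauce']:
        for b in ctrl.boxes_of(t,c)[:2]:
            print(c,t,round(b['p'],2),np.round(w(cal,b['point']),3))
print(ctrl.get_obs()['time_s'])
E
```

```text
pics
{'time_s': 0.0, 'q': array([ 1.04267551e+00,  1.81547043e-01,  1.60800689e+00, -2.97910475e-06,
        1.35377983e+00, -2.06307955e-01]), 'dq': array([-0.00023595, -0.00134305,  0.00072223,  0.0024762 ,  0.00195302,
       -0.00048727]), 'joint_efforts': array([ 4.59475796e-04, -4.44884670e+01, -3.51328254e+01, -2.27304186e-04,
        9.06517671e-03, -1.73481948e-05]), 'eef_pos': array([0.18157228, 0.54500316, 0.23038131]), 'eef_rot': array([-0.57339645,  0.57389831,  0.41287265, -0.41399688]), 'wrist_force': array([0.40937227, 0.03926014, 0.16389924]), 'torque': array([ 0.01779935, -0.00184783, -0.00943767]), 'opening': 1.005686223567361}
top pan 0.98 [ 0.557 -0.229  0.036]
top lid 0.8 [0.499 0.24  0.05 ]
top lid_bar 0.65 [0.499 0.244 0.052]
top latch_grip 0.58 [0.565 0.238 0.036]
top jar 0.94 [ 0.767 -0.093  0.075]
top sauce 0.64 [0.758 0.064 0.1  ]
side pan 0.56 [ 0.555 -0.141  0.058]
side lid 0.9 [0.497 0.234 0.049]
side lid_bar 0.79 [0.495 0.232 0.051]
side lid_bar 0.44 [0.757 0.079 0.079]
side latch_grip 0.68 [0.557 0.248 0.028]
side latch_grip 0.4 [0.494 0.231 0.05 ]
side ramekin 0.8 [0.412 0.003 0.025]
side jar 0.62 [ 0.765 -0.079  0.048]
side sauce 0.56 [0.755 0.08  0.078]
1.2
```

View pics/top0.png

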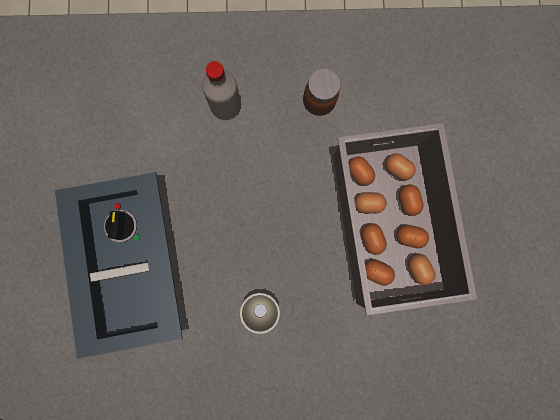

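View pics/side0.png

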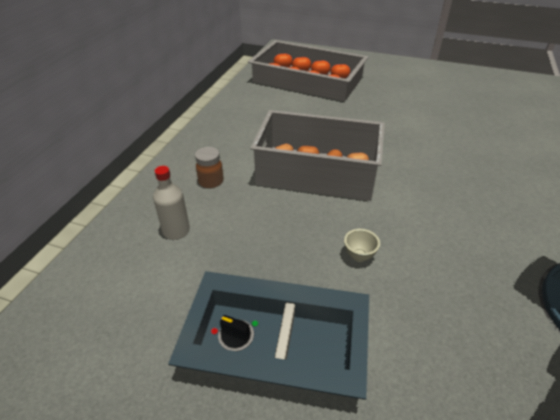

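View pics/wrist0.png

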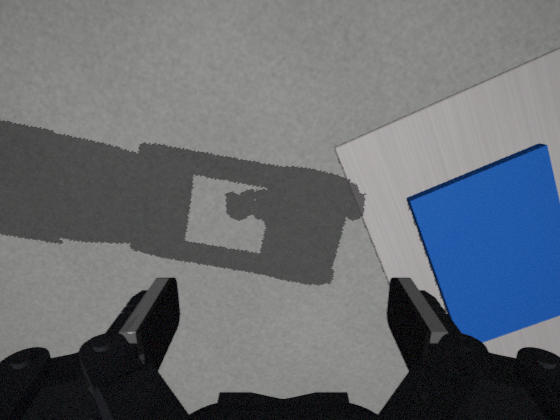

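```bash
cat > meas.py <<'E'
from h import *
def rect(P):
    r=cv2.minAreaRect((P[:,:2]*1000).astype(np.float32))
    b=cv2.boxPoints(r)
    e=[b[1]-b[0],b[2]-b[1]]; l=max(e,key=np.linalg.norm)
    a=np.degrees(np.arctan2(l[1],l[0]))%180
    return np.round(r[0],1),np.round(r[1],1),round(float(a),2)
def planez(P,lo,hi):
    m=(P[:,2]>lo)&(P[:,2]<hi); return P[m]
E
python3 - <<'E'
from meas import *
for c in ['top','side']:
    im,d,cal=snap(c)
    P,u,v=cloud(cal,d)
    print(c,'table z',np.median(P[(abs(P[:,0]-0.5)<.05)&(abs(P[:,1]+0.03)<.05),2]), np.array(cal['t']))
    for n,box,lo,hi in [('lid',(.3,.68,.1,.38),.042,.062),('pan',(.36,.75,-.36,-.11),.09,.11)]:
        Q=planez(P[(P[:,0]>box[0])&(P[:,0]<box[1])&(P[:,1]>box[2])&(P[:,1]<box[3])],lo,hi)
        print(n,len(Q),np.median(Q[:,2]),rect(Q))
        np.save(f'{c}_{n}.npy',Q)
        H=np.zeros((420,560),np.uint8)
E
```

```text
top table z 0.001001950955287175 [-0.00125332  0.58536784  0.6755097 ]
lid 10656 0.052866616850326245 (array([502.2, 234.7]), array([264.5, 163.8]), 9.24)
pan 4144 0.10068417588384998 (array([ 560.2, -206.3]), array([265.9, 163.2]), 6.8)
side table z -0.001019804475013023 [0.54224906 0.17558815 0.68093697]
lid 11419 0.051092409393090205 (array([501.2, 233.8]), array([264.6, 164.4]), 9.21)
pan 1582 0.09820768921523451 (array([ 558.4, -207.6]), array([264.9, 168.6]), 6.57)
```

```bash
cat >> h.py <<'E'
def toolR(o=None):
    q=(o or ctrl.get_obs())['eef_rot']; return R.from_quat([q[1],q[2],q[3],q[0]])
def need(p,ang):
    """to TCP p, tool y down, tool x in world xy at angle ang deg (mod 180)"""
    o=ctrl.get_obs(); T=toolR(o); M=T.as_matrix()
    best=None
    for a in (ang,ang+180):
        x=np.array([np.cos(np.radians(a)),np.sin(np.radians(a)),0]);y=np.array([0,0,-1.]);G=np.stack([x,y,np.cross(x,y)],1)
        rv=(T.inv()*R.from_matrix(G)).as_rotvec()
        print('ang',a,'turn units',np.round(np.degrees(rv)/6,2))
        s=G.T@(np.array(p)-o['eef_pos'])/0.03
        print('   shift units in goal axes',np.round(s,2),' in present axes',np.round(M.T@(np.array(p)-o['eef_pos'])/0.03,2))
    print('pos',np.round(o['eef_pos'],4),'xang',np.degrees(np.arctan2(M[1,0],M[0,0])),'y',np.round(M[:,1],3),'q',np.round(o['q'],2),'op',o['opening'],'F',np.round(o['wrist_force'],1),'t',o['time_s'])
E
python3 - <<'E'
from h import *
need([.4879,.2321,.150],9.2)
E
```

```text
ang 9.2 turn units [-0.   10.39 -0.  ]
   shift units in goal axes [  8.4    2.71 -11.94]  in present axes [ -6.68   2.71 -12.98]
ang 189.2 turn units [ -0.   -19.61   0.  ]
   shift units in goal axes [-8.4   2.71 11.94]  in present axes [ -6.68   2.71 -12.98]
pos [0.1818 0.5455 0.2313] xang 71.56196775430502 y [-0. -0. -1.] q [ 1.04  0.18  1.61  0.    1.35 -0.21] op 0.9969467150324011 F [-0.1  0.4  0.1] t 1.3
```

Call:
step_arm(
  commands=[
    [0,1,0,-0.667,0,-1,0.5],
    [0,1,0,-0.56,0,-1,0.5],
    [0,1,0,-0.46,0,-1,0.5],
    [0,1,0,-0.36,0,-1,0.5],
    [0,1,0,0,0,-1,0.5],
    [0,1,0,0,0,-1,0.5],
    [0,1,0,0,0,-1,0.5],
    [0,1,0,0,0,-1,0.5],
    [0,1,0,0,0,0,0.5],
    [0,1,0,0,0,0,0.5],
  ],
)

```text
time_s: 2.3
eef_pos: [0.3359, 0.3417, 0.2315]
eef_rot: [0.704, -0.704, -0.069, 0.069]
wrist_force: [-0.7, 0.9, -1.3]
opening: 0.501
```

Run:
```python
from h import *
im,d,cal=snap('wrist','wrist1.png')
need([.4879,.2321,.150],9.2)
print(-np.array(cal['R']).T@np.array(cal['t']),np.array(cal['R'])[2])
```

```text
ang 9.2 turn units [-0.    0.29  0.  ]
   shift units in goal axes [ 4.42  2.71 -4.43]  in present axes [ 4.29  2.71 -4.56]
ang 189.2 turn units [  0.   -29.71   0.  ]
   shift units in goal axes [-4.42  2.71  4.43]  in present axes [ 4.29  2.71 -4.56]
pos [0.3357 0.342  0.2314] xang 10.944335649808522 y [ 0.  0. -1.] q [ 0.55 -0.04  1.84  0.    1.34  0.36] op 0.49767636144980043 F [-0.  -0.2  0.4] t 2.35
[0.32028583 0.41849338 0.37303642] [ 0.06017793 -0.30191328 -0.95143418]
```

View pics/wrist1.png

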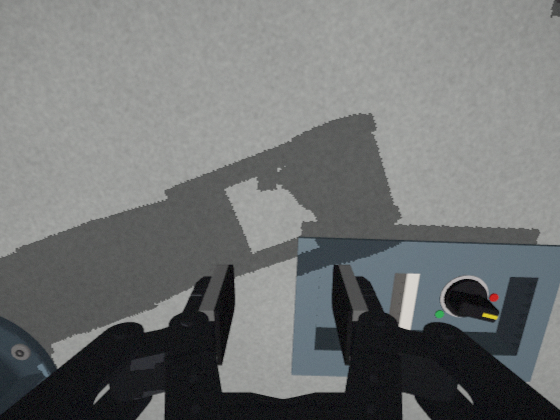

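Call:
step_arm(
  commands=[
    [0,0.3,0,1,0,-1,0.5],
    [0,0,0,1,0,-1,0.5],
    [0,0,0,1,0,-1,0.5],
    [0,0,0,1,0,-1,0.5],
    [0,0,0,0.5,0,-1,0.5],
    [0,0,0,0.5,0,-1,0.5],
    [0,0,0,0,0,-1,0.5],
    [0,0,0,0,0,-0.5,0.5],
    [0,0,0,0,0,0,0.5],
  ],
)

```text
time_s: 3.25
eef_pos: [0.5221, 0.1461, 0.2312]
eef_rot: [-0.705, 0.705, 0.06, -0.06]
wrist_force: [0.1, 0.3, 0.6]
opening: 0.498
```

Run:
```python
from meas import *
im,d,cal=snap('wrist','wrist2.png')
need([.4879,.2321,.150],9.2)
P,u,v=cloud(cal,d)
box=(.3,.68,.1,.38)
Q=planez(P[(P[:,0]>box[0])&(P[:,0]<box[1])&(P[:,1]>box[2])&(P[:,1]<box[3])],.042,.062)
print(rect(Q),np.median(Q[:,2]))
for t in ['lid_bar','latch_grip']:
    for s in ctrl.silhouettes(t,'wrist')[:1]:
        Q,_,_=cloud(cal,d,s['pixels']);print(t,s['p'],len(Q),rect(Q[Q[:,2]>.035]),np.percentile(Q[:,2],[5,50,95]))
```

```text
ang 9.2 turn units [-0.01  0.09 -0.  ]
   shift units in goal axes [-0.66  2.71  2.97]  in present axes [-0.64  2.71  2.98]
ang 189.2 turn units [-0.000e+00 -2.991e+01  1.000e-02]
   shift units in goal axes [ 0.66  2.71 -2.97]  in present axes [-0.64  2.71  2.98]
pos [0.5218 0.1473 0.2313] xang 9.725610139323418 y [-0.     0.001 -1.   ] q [ 0.06  0.11  1.69  0.    1.34 -0.11] op 0.502162884090123 F [-0.4  0.6  0.4] t 3.3
(array([504.8, 222.9]), array([265.6, 141.8]), 9.13) 0.05083717202477697
lid_bar 0.69 54955 (array([504.8, 222.9]), array([265.6, 141.8]), 9.13) [0.01014123 0.04447517 0.0519117 ]
latch_grip 0.68 2231 (array([564.2, 242.9]), array([16.2, 44.1]), 176.56) [0.01652653 0.01943872 0.04596312]
```

View pics/wrist2.png

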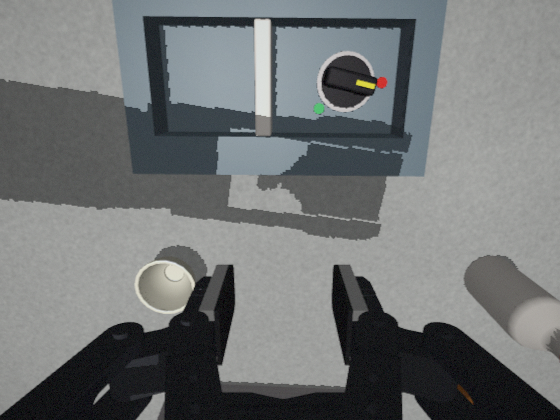

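Call:
step_arm(
  commands=[
    [0,0.09,0,-0.66,0,1,0.5],
    [0,0,0,0,0,1,0.5],
    [0,0,0,0,0,0.97,0.5],
    [0,0,0,0,1,0,0.5],
    [0,0,0,0,1,0,0.5],
    [0,0,0,0,1,0,0.5],
    [0,0,0,0,1,0,0.5],
    [0,0,0,0,1,0,0.5],
    [0,0,0,0,0,0,0.5],
  ],
)

```text
time_s: 4.3
eef_pos: [0.4837, 0.2324, 0.0773]
eef_rot: [-0.704, 0.705, 0.055, -0.061]
wrist_force: [-0.8, -0.6, -0.1]
opening: 0.503
```

Run:
```python
from h import *
need([.4879,.2321,.022],9.2)
im,d,cal=snap('wrist','wrist3.png')
```

```text
ang 9.2 turn units [ 0.    0.02 -0.08]
   shift units in goal axes [ 0.14  1.84 -0.03]  in present axes [ 0.15  1.84 -0.03]
ang 189.2 turn units [ -0.12 -29.98  -0.  ]
   shift units in goal axes [-0.14  1.84  0.03]  in present axes [ 0.15  1.84 -0.03]
pos [0.4837 0.2324 0.0773] xang 9.343613763362363 y [-0.008 -0.002 -1.   ] q [0.23 0.3  1.81 0.   1.04 0.06] op 0.5025649418936919 F [-0.8 -0.6 -0.1] t 4.3
```

View pics/wrist3.png

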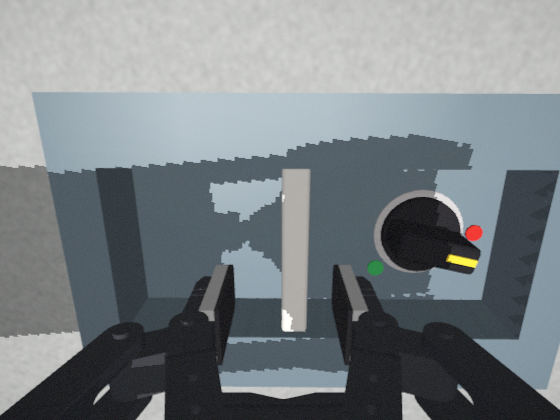

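Call:
step_arm(
  commands=[
    [0,0,0,0.07,0.7,0,0.5],
    [0,0,0,0.07,0.7,0,0.5],
    [0,0,0,0,0.4,0,0.5],
    [0,0,0,0,0,0,0.5],
    [0,0,0,0,0,0,0.5],
  ],
)

```text
time_s: 4.85
eef_pos: [0.4927, 0.233, 0.0285]
eef_rot: [0.705, -0.705, -0.057, 0.057]
wrist_force: [-0.2, -0.7, 0.4]
opening: 0.499
```

Run:
```python
from h import *
need([.4879,.2321,.022],9.2)
im,d,cal=snap('wrist','wrist4.png')
```

```text
ang 9.2 turn units [-0.    0.01  0.01]
   shift units in goal axes [-0.16  0.22 -0.  ]  in present axes [-0.16  0.21 -0.  ]
ang 189.2 turn units [ 2.000e-02 -2.999e+01  0.000e+00]
   shift units in goal axes [0.16 0.22 0.  ]  in present axes [-0.16  0.21 -0.  ]
pos [0.4927 0.233  0.0285] xang 9.246721947366648 y [ 0.001  0.    -1.   ] q [0.22 0.39 1.81 0.   0.94 0.06] op 0.49864262730769476 F [-0.2 -0.7  0.4] t 4.85
```

View pics/wrist4.png

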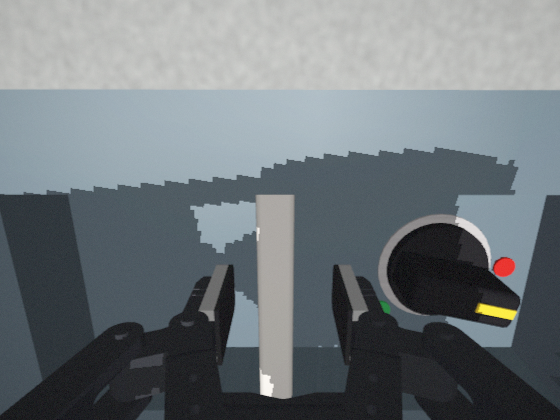

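Call:
step_arm(
  commands=[
    [0,0,0,-0.16,0.22,0,0.5],
    [0,0,0,0,0,0,0.5],
    [0,0,0,0,0,0,0.1],
    [0,0,0,0,0,0,0],
    [0,0,0,0,0,0,0],
    [0,0,0,0,0,0,0],
    [0,0,0,0,0,0,0],
    [0,0,0,0,0,0,0],
  ],
)

```text
time_s: 5.7
eef_pos: [0.4881, 0.2319, 0.0213]
eef_rot: [0.705, -0.705, -0.057, 0.056]
wrist_force: [2.3, 0.7, 5.7]
opening: 0.151
```

Run:
```python
from h import *
need([.4879,.2321,.022],9.2)
```

```text
ang 9.2 turn units [-0.    0.    0.02]
   shift units in goal axes [-0.01 -0.02  0.01]  in present axes [-0.01 -0.02  0.01]
ang 189.2 turn units [  0.03 -30.     0.  ]
   shift units in goal axes [ 0.01 -0.02 -0.01]  in present axes [-0.01 -0.02  0.01]
pos [0.4881 0.2319 0.0213] xang 9.217725281196756 y [ 0.002  0.    -1.   ] q [ 0.22  0.39  1.82 -0.    0.92  0.06] op 0.15132543985101687 F [2.3 0.7 5.7] t 5.7
```

Call:
step_arm(
  commands=[
    [0,0,0,0,-0.2,0,0],
    [0,0,0,0,-0.4,0,0],
    [0,0,0,0,-0.7,0,0],
    [0,0,0,0,-0.8,0,0],
    [0,0,0,0,-0.8,0,0],
    [0,0,0,0,-0.8,0,0],
    [0,0,0,0,-0.5,0,0],
    [0,0,0,0,-0.2,0,0],
    [0,0,0,0,0,0,0],
    [0,0,0,0,0,0,0],
  ],
)

```text
time_s: 6.7
eef_pos: [0.4862, 0.2315, 0.1515]
eef_rot: [-0.705, 0.705, 0.056, -0.058]
wrist_force: [0.0, 0.6, -7.2]
opening: 0.153
```

Run:
```python
from meas import *
need([.5454,-.2086,.155],6.7)
im,d,cal=snap('side','side5.png')
P,u,v=cloud(cal,d)
box=(.3,.68,.1,.38)
Q=planez(P[(P[:,0]>box[0])&(P[:,0]<box[1])&(P[:,1]>box[2])&(P[:,1]<box[3])],.165,.20)
print(len(Q),rect(Q),np.median(Q[:,2]))
```

```text
ang 6.7 turn units [ 0.    0.42 -0.02]
   shift units in goal axes [  0.25  -0.12 -14.8 ]  in present axes [ -0.4   -0.11 -14.8 ]
ang 186.7 turn units [ -0.03 -29.58  -0.  ]
   shift units in goal axes [-0.25 -0.12 14.8 ]  in present axes [ -0.4   -0.11 -14.8 ]
pos [0.4862 0.2315 0.1515] xang 9.222758941277895 y [-0.002 -0.001 -1.   ] q [0.22 0.19 1.77 0.   1.19 0.06] op 0.1534427745648079 F [ 0.   0.6 -7.2] t 6.7
12687 (array([498. , 233.2]), array([264.5, 164.7]), 9.12) 0.18123015448556815
```

View pics/side5.png

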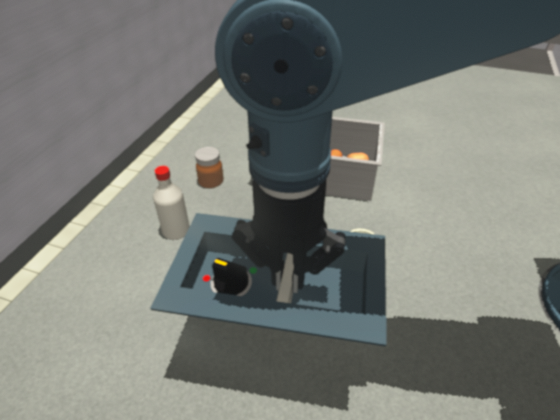

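Call:
step_arm(
  commands=[
    [0,0,0,0,-0.12,-0.3,0],
    [0,0,0,0,0,-0.7,0],
    [0,0,0,0,0,-1,0],
    [0,0,0,0,0,-1,0],
    [0,0,0,0,0,-1,0],
    [0,0,0,0,0,-1,0],
    [0,0,0,0,0,-1,0],
    [0,0,0,0,0,-1,0],
    [0,0,0,0,0,-1,0],
    [0,0,0,0,0,-1,0],
  ],
)

```text
time_s: 7.75
eef_pos: [0.5301, -0.0365, 0.1558]
eef_rot: [0.705, -0.705, -0.056, 0.057]
wrist_force: [0.6, -0.6, -6.7]
opening: 0.155
```

Call:
step_arm(
  commands=[
    [0,0.42,0,0.1,0,-1,0],
    [0,0,0,0.1,0,-1,0],
    [0,0,0,0,0,-1,0],
    [0,0,0,0,0,-1,0],
    [0,0,0,0,0,-1,0],
    [0,0,0,0,0,-0.6,0],
    [0,0,0,0,0,-0.2,0],
    [0,0,0,0,0,0,0],
    [0,0,0,0,0,0,0],
    [0,0,0,0,0,0,0],
  ],
)

```text
time_s: 8.75
eef_pos: [0.558, -0.2051, 0.1561]
eef_rot: [0.706, -0.706, -0.042, 0.042]
wrist_force: [-0.0, 0.8, -5.8]
opening: 0.151
```

Run:
```python
from meas import *
need([.5454,-.2086,.155],6.7)
for c in ['top','side']:
    im,d,cal=snap(c,c+'6.png')
    P,u,v=cloud(cal,d)
    box=(.36,.75,-.36,-.06)
    Q=planez(P[(P[:,0]>box[0])&(P[:,0]<box[1])&(P[:,1]>box[2])&(P[:,1]<box[3])],.172,.193)
    print(len(Q),rect(Q),np.median(Q[:,2]))
    A=np.c_[Q[:,:2],np.ones(len(Q))];print(np.linalg.lstsq(A,Q[:,2],rcond=None)[0])
```

```text
ang 6.7 turn units [-0.01  0.01 -0.  ]
   shift units in goal axes [-0.43  0.04 -0.07]  in present axes [-0.43  0.04 -0.07]
ang 186.7 turn units [-1.000e-02 -2.999e+01  1.000e-02]
   shift units in goal axes [0.43 0.04 0.07]  in present axes [-0.43  0.04 -0.07]
pos [ 0.558  -0.2051  0.1561] xang 6.780509693909533 y [-0.001  0.001 -1.   ] q [-0.55  0.3   1.62  0.    1.22 -0.67] op 0.15087528401578626 F [-0.   0.8 -5.8] t 8.75
9602 (array([ 571.2, -203.1]), array([264.8, 162.8]), 6.77) 0.1872746032592234
[-0.00350778  0.01455405  0.19115358]
3634 (array([ 569.2, -204.3]), array([264.2, 167.5]), 6.58) 0.18526177442775582
[-0.00737547  0.00861323  0.18954787]
```

View pics/top6.png

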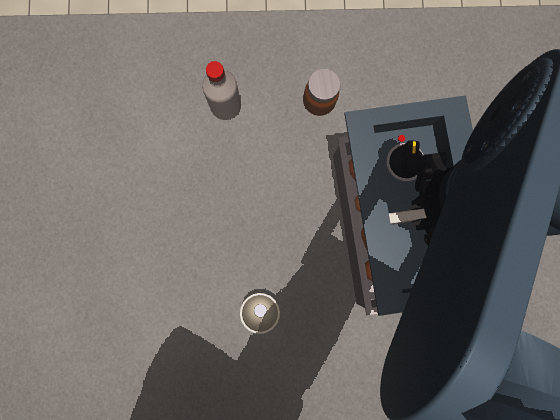

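View pics/side6.png

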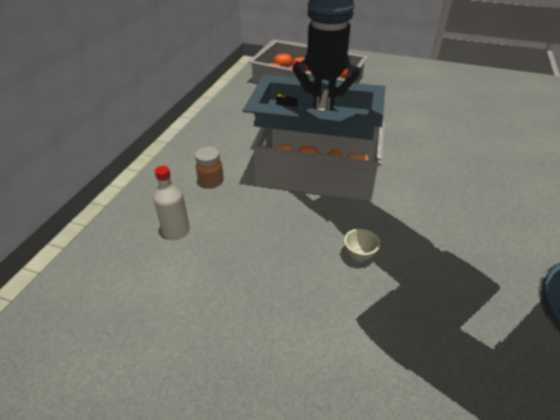

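Call:
step_arm(
  commands=[
    [0,0,0,-0.19,0,-0.03,0],
    [0,0,0,-0.185,0,-0.035,0],
    [0,0,0,0,0.2,0,0],
    [0,0,0,0,0.4,0,0],
    [0,0,0,0,0.3,0,0],
    [0,0,0,0,0,0,0],
    [0,0,0,0,0,0,0],
    [0,0,0,0,0,0,0],
  ],
)

```text
time_s: 9.65
eef_pos: [0.5475, -0.2099, 0.1295]
eef_rot: [-0.706, 0.706, 0.041, -0.041]
wrist_force: [0.8, -0.4, -6.0]
opening: 0.151
```

Run:
```python
from meas import *
need([.5473,-.2085,.0733],6.75)
for c in ['top','side']:
    im,d,cal=snap(c,c+'7.png')
    P,u,v=cloud(cal,d)
    box=(.36,.75,-.36,-.06)
    Q=planez(P[(P[:,0]>box[0])&(P[:,0]<box[1])&(P[:,1]>box[2])&(P[:,1]<box[3])],.144,.164)
    print(len(Q),rect(Q),np.median(Q[:,2]))
    A=np.c_[Q[:,:2],np.ones(len(Q))];print(np.linalg.lstsq(A,Q[:,2],rcond=None)[0])
```

```text
ang 6.75 turn units [ 0.   -0.01  0.  ]
   shift units in goal axes [-0.    1.87  0.05]  in present axes [-0.    1.87  0.05]
ang 186.75 turn units [-1.000e-02  2.999e+01  0.000e+00]
   shift units in goal axes [ 0.    1.87 -0.05]  in present axes [-0.    1.87  0.05]
pos [ 0.5475 -0.2099  0.1295] xang 6.703689467777444 y [ 0. -0. -1.] q [-0.57  0.31  1.66  0.    1.16 -0.69] op 0.1505044050027239 F [ 0.8 -0.4 -6. ] t 9.65
8865 (array([ 560.4, -207.9]), array([264.7, 162.9]), 6.59) 0.1606269509973779
[-0.00272671  0.01422055  0.16396448]
3606 (array([ 558.3, -207.5]), array([264.1, 166.6]), 6.47) 0.15873236195456308
[-0.00755136  0.01052451  0.16325764]
```

View pics/side7.png

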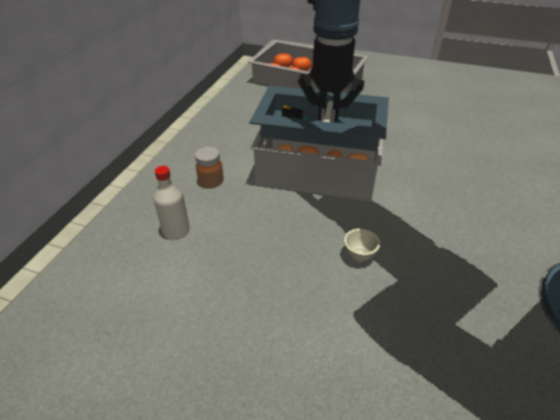

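Call:
step_arm(
  commands=[
    [0,0,0,0,0,0.04,0],
    [0,0,0,0,0.2,0,0],
    [0,0,0,0,0.2,0,0],
    [0,0,0,0,0.2,0,0],
    [0,0,0,0,0.2,0,0],
    [0,0,0,0,0.2,0,0],
    [0,0,0,0,0,0,0],
    [0,0,0,0,0,0,0],
  ],
)

```text
time_s: 10.55
eef_pos: [0.547, -0.2086, 0.099]
eef_rot: [0.706, -0.706, -0.041, 0.041]
wrist_force: [0.7, 0.1, -6.7]
opening: 0.153
```

Call:
step_arm(
  commands=[
    [0,0,0,0,0.1,0,0],
    [0,0,0,0,0.1,0,0],
    [0,0,0,0,0.1,0,0],
    [0,0,0,0,0.1,0,0],
    [0,0,0,0,0,0,0],
    [0,0,0,0,0,0,0],
  ],
)

```text
time_s: 11.15
eef_pos: [0.5469, -0.2085, 0.0871]
eef_rot: [0.706, -0.706, -0.041, 0.041]
wrist_force: [0.5, 0.3, -6.2]
opening: 0.153
```

Skirt is entering without contact.

Call:
step_arm(
  commands=[
    [0,0,0,0,0.1,0,0],
    [0,0,0,0,0.1,0,0],
    [0,0,0,0,0.1,0,0],
    [0,0,0,0,0.08,0,0],
    [0,0,0,0,0,0,0],
    [0,0,0,0,0,0,0],
  ],
)

```text
time_s: 11.75
eef_pos: [0.547, -0.2085, 0.0758]
eef_rot: [0.706, -0.706, -0.041, 0.041]
wrist_force: [0.5, 0.4, -5.9]
opening: 0.151
```

Call:
step_arm(
  commands=[
    [0,0,0,0,0.05,0,0],
    [0,0,0,0,0.04,0,0],
    [0,0,0,0,0.02,0,0],
    [0,0,0,0,0,0,0],
    [0,0,0,0,0,0,0],
  ],
)

```text
time_s: 12.25
eef_pos: [0.5472, -0.2087, 0.0733]
eef_rot: [-0.706, 0.706, 0.041, -0.041]
wrist_force: [-4.1, 1.4, 4.1]
opening: 0.152
```

Run:
```python
from meas import *
for c in ['top','side']:
    im,d,cal=snap(c,c+'8.png')
    P,u,v=cloud(cal,d)
    box=(.36,.75,-.36,-.06)
    Q=planez(P[(P[:,0]>box[0])&(P[:,0]<box[1])&(P[:,1]>box[2])&(P[:,1]<box[3])],.095,.115)
    print(len(Q),rect(Q),np.median(Q[:,2]))
    A=np.c_[Q[:,:2],np.ones(len(Q))];print(np.linalg.lstsq(A,Q[:,2],rcond=None)[0])
print(ctrl.get_obs())
```

```text
6891 (array([ 560. , -206.4]), array([264.3, 162.9]), 6.74) 0.10462941716231793
[-0.00111834  0.00624113  0.10588921]
3246 (array([ 558.1, -207.1]), array([264.7, 167.8]), 6.83) 0.1024604456720386
[-0.00227931 -0.00121438  0.10294184]
{'time_s': 12.35, 'q': array([-5.66800842e-01,  3.90397264e-01,  1.69192929e+00, -5.15734191e-05,
        1.05878332e+00, -6.83895826e-01]), 'dq': array([-0.00037615,  0.00163761,  0.00083074, -0.00166092, -0.0007324 ,
        0.00108542]), 'joint_efforts': array([-3.09448577e-01, -4.72787833e+01, -3.05032897e+01,  1.10673951e-01,
       -1.53215725e+00, -9.94168193e-03]), 'eef_pos': array([ 0.54723192, -0.20867473,  0.07331926]), 'eef_rot': array([-0.70578186,  0.70600748,  0.04151368, -0.04125551]), 'wrist_force': array([-4.42644264,  2.64108683,  4.70066061]), 'torque': array([ 0.41840339,  0.66819702, -0.01170241]), 'opening': 0.14944177917822773}
```

View pics/side8.png

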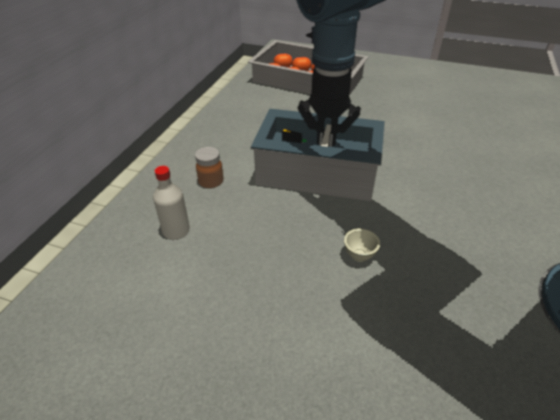

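Call:
step_arm(
  commands=[
    [0,0,0,0,0,0,0.25],
    [0,0,0,0,0,0,0.4],
    [0,0,0,0,0,0,0.45],
    [0,0,0,0,0,0,0.45],
    [0,0,0,0,0,0,0.45],
    [0,0,0,0,0,0,0.45],
    [0,0,0,0,-0.3,0,0.45],
    [0,0,0,0,-0.7,0,0.45],
    [0,0,0,0,-1,0,0.45],
    [0,0,0,0,-1,0,0.45],
  ],
)

```text
time_s: 13.35
eef_pos: [0.5468, -0.2084, 0.1639]
eef_rot: [0.706, -0.706, -0.041, 0.041]
wrist_force: [0.8, 0.1, 0.0]
opening: 0.446
```

Call:
step_arm(
  commands=[
    [0,0,0,0.5,-1,-0.5,0.53],
    [0,0,0,0.5,-1,-1,0.53],
    [0,0,0,0,0,-1,0.53],
    [0,0,0,0,0,0,0.53],
    [0,0,0,0,0,0,0.53],
  ],
)

```text
time_s: 13.85
eef_pos: [0.5852, -0.2798, 0.2226]
eef_rot: [0.706, -0.706, -0.041, 0.041]
wrist_force: [-0.5, -0.4, 0.3]
opening: 0.529
```

Run:
```python
from meas import *
im,d,cal=snap('wrist','wrist9.png')
P,u,v=cloud(cal,d)
m=(np.hypot(P[:,0]-.621,P[:,1]+.199)<.035)
print('knob top', rect(P[m&(P[:,2]>.088)&(P[:,2]<.103)]),np.median(P[m&(P[:,2]>.09),2]))
# yellow stripe
hsv=cv2.cvtColor(im,cv2.COLOR_BGR2HSV)
Y=(hsv[...,0]>22)&(hsv[...,0]<36)&(hsv[...,1]>150)&(hsv[...,2]>100)
Q,_,_=cloud(cal,d,Y);print('stripe',len(Q),Q.mean(0))
Q=planez(P[(P[:,0]>.36)&(P[:,0]<.75)&(P[:,1]>-.36)&(P[:,1]<-.06)],.095,.115);print(rect(Q),np.median(Q[:,2]))
for s in ctrl.silhouettes('latch_grip','wrist')[:1]:
    Q,_,_=cloud(cal,d,s['pixels']);print(s['p'],len(Q),rect(Q[Q[:,2]>.085]),rect(Q))
need([.621,-.199,.15],-83.3-12.6)
```

```text
knob top (array([ 622.3, -201.1]), array([16. , 44.3]), 174.0) 0.09679580584529032
stripe 135 [ 0.6346824  -0.20225594  0.09767211]
(array([ 561.7, -218. ]), array([265.2, 142.6]), 6.6) 0.10283924584723021
0.62 2967 (array([ 621.8, -201.1]), array([16. , 43.4]), 174.0) (array([ 621.6, -201.8]), array([45.8, 44.1]), 79.42)
ang -95.89999999999999 turn units [-0.   17.1  -0.02]
   shift units in goal axes [-2.76  2.4   0.92]  in present axes [1.5  2.4  2.49]
ang 84.10000000000001 turn units [ -0.02 -12.9    0.  ]
   shift units in goal axes [ 2.76  2.4  -0.92]  in present axes [1.5  2.4  2.49]
pos [ 0.5851 -0.2786  0.2221] xang 6.717052221862508 y [-0.001  0.001 -1.   ] q [-0.63  0.35  1.42  0.    1.38 -0.74] op 0.5319634498289602 F [ 0.6  0.2 -0.1] t 13.95
```

View pics/wrist9.png

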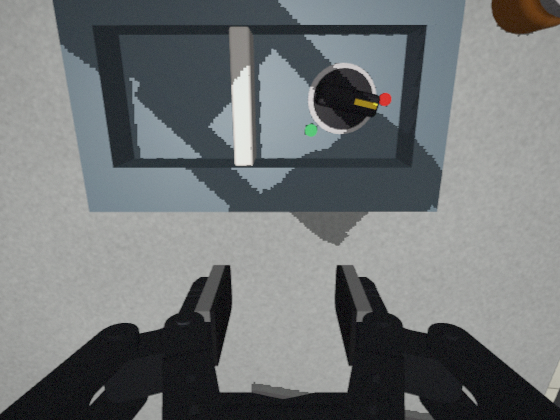

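Call:
step_arm(
  commands=[
    [0,0,0,0.5,0,0.8,0.53],
    [0,0,0,0.5,0,0.8,0.53],
    [0,0,0,0.51,0,0.85,0.53],
    [0,-1,0,0,0,0,0.53],
    [0,-1,0,0,0,0,0.53],
    [0,-1,0,0,0,0,0.53],
    [0,-1,0,0,0,0,0.53],
    [0,-1,0,0,0,0,0.53],
    [0,-1,0,0,0,0,0.53],
    [0,-1,0,0,0,0,0.53],
  ],
)

```text
time_s: 14.95
eef_pos: [0.6215, -0.1998, 0.2222]
eef_rot: [0.644, -0.643, -0.293, 0.294]
wrist_force: [-0.5, 0.6, 0.2]
opening: 0.527
```

Call:
step_arm(
  commands=[
    [0,-1,0,0,0.5,0,0.53],
    [0,-1,0,0,0.5,0,0.53],
    [0,-1,0,0,0.5,0,0.53],
    [0,-1,0,0,0.5,0,0.53],
    [0,-1,0,0,0.5,0,0.53],
    [0,-0.9,0,0,0,0,0.53],
    [0,0,0,0,0,0,0.53],
    [0,0,0,0,0,0,0.53],
    [0,0,0,0,0,0,0.53],
  ],
)

```text
time_s: 15.85
eef_pos: [0.6222, -0.201, 0.1482]
eef_rot: [-0.525, 0.526, 0.473, -0.473]
wrist_force: [0.6, 0.0, -0.3]
opening: 0.532
```

Run:
```python
from meas import *
im,d,cal=snap('wrist','wrist10.png')
P,u,v=cloud(cal,d)
m=(np.hypot(P[:,0]-.621,P[:,1]+.199)<.035)
print('knob top', rect(P[m&(P[:,2]>.088)&(P[:,2]<.103)]),np.median(P[m&(P[:,2]>.09),2]))
need([.6216,-.2002,.073],84)
```

```text
knob top (array([ 622.1, -201.3]), array([15.8, 43.8]), 174.54) 0.2154433320876118
ang 84 turn units [ 0.01  0.01 -0.  ]
   shift units in goal axes [0.03 2.51 0.02]  in present axes [0.03 2.51 0.03]
ang 264 turn units [-0.000e+00 -2.999e+01 -1.000e-02]
   shift units in goal axes [-0.03  2.51 -0.02]  in present axes [0.03 2.51 0.03]
pos [ 0.6222 -0.2011  0.1482] xang 84.04153458389814 y [ 0.001 -0.    -1.   ] q [-0.49  0.43  1.47  0.    1.25 -1.96] op 0.5246797619611845 F [ 0.4 -0.9  0.6] t 15.9
```

View pics/wrist10.png

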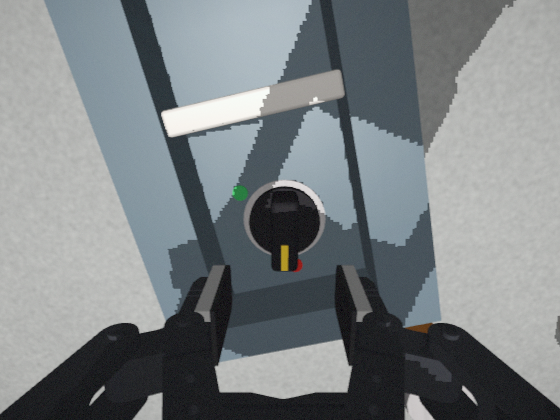

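Call:
step_arm(
  commands=[
    [0,0,0,0,0.6,0,0.53],
    [0,0,0,0,0.6,0,0.53],
    [0,0,0,0,0.5,0,0.53],
    [0,0,0,0,0.3,0,0.53],
    [0,0,0,0,0.3,0,0.53],
    [0,0,0,0,0.2,0,0.53],
    [0,0,0,0,0,0,0.53],
    [0,0,0,0,0,0,0.53],
  ],
)

```text
time_s: 16.7
eef_pos: [0.6223, -0.2014, 0.073]
eef_rot: [-0.525, 0.525, 0.474, -0.474]
wrist_force: [-0.2, 0.2, 1.4]
opening: 0.528
```

Call:
step_arm(
  commands=[
    [0,0,0,0,0,0,0.3],
    [0,0,0,0,0,0,0.1],
    [0,0,0,0,0,0,0],
    [0,0,0,0,0,0,0],
    [0,0,0,0,0,0,0],
    [0,0,0,0,0,0,0],
  ],
)

```text
time_s: 17.3
eef_pos: [0.6226, -0.2013, 0.0735]
eef_rot: [-0.525, 0.525, 0.474, -0.473]
wrist_force: [-0.8, 1.3, 6.3]
opening: 0.173
```

Run:
```python
from meas import *
need([.6216,-.2002,.073],84)
print(ctrl.get_obs()['torque'])
```

```text
ang 84 turn units [ 0.01  0.02 -0.  ]
   shift units in goal axes [0.03 0.02 0.04]  in present axes [0.03 0.02 0.04]
ang 264 turn units [-0.000e+00 -2.998e+01 -2.000e-02]
   shift units in goal axes [-0.03  0.02 -0.04]  in present axes [0.03 0.02 0.04]
pos [ 0.6226 -0.2013  0.0735] xang 84.09984373231242 y [ 0.001 -0.    -1.   ] q [-0.49  0.52  1.5   0.    1.12 -1.96] op 0.1726891869355086 F [-0.8  1.3  6.3] t 17.3
[ 0.37295122  0.13233464 -0.15657661]
```

Call:
step_arm(
  commands=[
    [0,0.3,0,0,-0.02,0,0],
    [0,0.5,0,0,0,0,0],
    [0,0.5,0,0,0,0,0],
    [0,0.5,0,0,0,0,0],
    [0,0.5,0,0,0,0,0],
    [0,0.5,0,0,0,0,0],
    [0,0.5,0,0,0,0,0],
    [0,0.5,0,0,0,0,0],
    [0,0.5,0,0,0,0,0],
    [0,0,0,0,0,0,0],
  ],
)

```text
time_s: 18.3
eef_pos: [0.6226, -0.2012, 0.0736]
eef_rot: [-0.617, 0.618, 0.345, -0.344]
wrist_force: [2.0, 1.9, 2.4]
opening: 0.175
```

Run:
```python
from meas import *
need([.6216,-.2002,.073],84-26)
print(ctrl.get_obs()['torque'])
im,d,cal=snap('wrist','wrist11.png')
im,d,cal=snap('top','top11.png')
P,u,v=cloud(cal,d)
Q=planez(P[(P[:,0]>.36)&(P[:,0]<.75)&(P[:,1]>-.36)&(P[:,1]<-.06)],.095,.115);print(rect(Q),np.median(Q[:,2]))
```

```text
ang 58 turn units [0.01 0.05 0.01]
   shift units in goal axes [0.01 0.02 0.04]  in present axes [0.01 0.02 0.04]
ang 238 turn units [ 1.000e-02 -2.995e+01 -2.000e-02]
   shift units in goal axes [-0.01  0.02 -0.04]  in present axes [0.01 0.02 0.04]
pos [ 0.6226 -0.2012  0.0736] xang 58.28352576901503 y [ 0.001 -0.    -1.   ] q [-0.49  0.52  1.5   0.    1.12 -1.51] op 0.1747575837159402 F [2.  1.9 2.4] t 18.3
[ 0.34396505 -0.25385594 -0.15572426]
(array([ 562.5, -206.6]), array([261. , 163.6]), 6.66) 0.10474242782999685
```

View pics/wrist11.png

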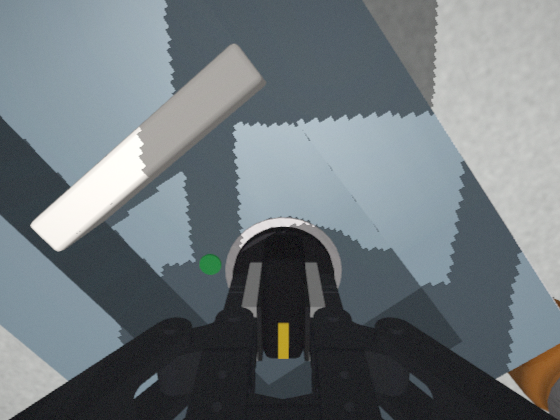

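Call:
step_arm(
  commands=[
    [0,0.6,0,0,0,0,0],
    [0,0.6,0,0,0,0,0],
    [0,0.6,0,0,0,0,0],
    [0,0.6,0,0,0,0,0],
    [0,0.6,0,0,0,0,0],
    [0,0.6,0,0,0,0,0],
    [0,0.6,0,0,0,0,0],
    [0,0.6,0,0,0,0,0],
    [0,0.6,0,0,0,0,0],
    [0,0,0,0,0,0,0],
  ],
)

```text
time_s: 19.4
eef_pos: [0.6226, -0.2011, 0.0735]
eef_rot: [-0.689, 0.689, 0.159, -0.158]
wrist_force: [2.9, 3.5, 3.9]
opening: 0.174
```

Call:
step_arm(
  commands=[
    [0,0.6,0,0,0,0,0],
    [0,0.6,0,0,0,0,0],
    [0,0.6,0,0,0,0,0],
    [0,0.6,0,0,0,0,0],
    [0,0.6,0,0,0,0,0],
    [0,0.6,0,0,0,0,0],
    [0,0.6,0,0,0,0,0],
    [0,0.6,0,0,0,0,0],
    [0,0.4,0,0,0,0,0],
    [0,0,0,0,0,0,0],
  ],
)

```text
time_s: 20.4
eef_pos: [0.6227, -0.2011, 0.0735]
eef_rot: [0.706, -0.706, 0.031, -0.033]
wrist_force: [4.0, 2.9, 2.7]
opening: 0.171
```

Run:
```python
from meas import *
need([.6216,-.2002,.073],-38.6)
print(ctrl.get_obs()['torque'])
im,d,cal=snap('wrist','wrist12.png')
```

```text
ang -38.6 turn units [-0.01  5.57  0.01]
   shift units in goal axes [-0.05  0.02 -0.  ]  in present axes [-0.04  0.02  0.03]
ang 141.4 turn units [ 2.000e-02 -2.443e+01  1.000e-02]
   shift units in goal axes [0.05 0.02 0.  ]  in present axes [-0.04  0.02  0.03]
pos [ 0.6227 -0.2011  0.0735] xang -5.194205972837064 y [ 0.002  0.    -1.   ] q [-0.49  0.52  1.5   0.    1.12 -0.4 ] op 0.17138328219795756 F [4.  2.9 2.7] t 20.4
[ 0.56090654 -0.64736182 -0.13914021]
```

View pics/wrist12.png

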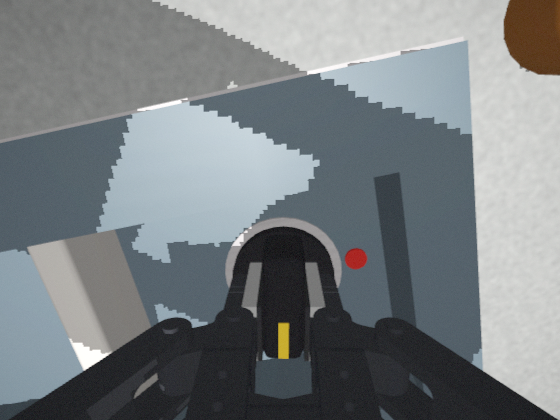

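Call:
step_arm(
  commands=[
    [0,0.6,0,0,0,0,0],
    [0,0.6,0,0,0,0,0],
    [0,0.6,0,0,0,0,0],
    [0,0.6,0,0,0,0,0],
    [0,0.6,0,0,0,0,0],
    [0,0.6,0,0,0,0,0],
    [0,0.6,0,0,0,0,0],
    [0,0.5,0,0,0,0,0],
    [0,0.3,0,0,0,0,0],
    [0,0.2,0,0,0,0,0],
  ],
)

```text
time_s: 21.45
eef_pos: [0.6228, -0.2012, 0.0736]
eef_rot: [0.672, -0.672, 0.22, -0.221]
wrist_force: [4.0, 2.9, 1.8]
opening: 0.172
```

Run:
```python
from meas import *
need([.6216,-.2002,.073],-38.6)
print(ctrl.get_obs()['torque'])
```

```text
ang -38.6 turn units [-0.01  0.37  0.01]
   shift units in goal axes [-0.05  0.02  0.  ]  in present axes [-0.05  0.02  0.  ]
ang 141.4 turn units [ 2.000e-02 -2.963e+01  1.000e-02]
   shift units in goal axes [ 0.05  0.02 -0.  ]  in present axes [-0.05  0.02  0.  ]
pos [ 0.6228 -0.2012  0.0736] xang -36.368856288702794 y [ 0.002 -0.    -1.   ] q [-0.49  0.52  1.5   0.    1.12  0.14] op 0.17201215179912782 F [4.  2.9 1.8] t 21.45
[ 0.52501201 -0.67437594  0.22893088]
```

Call:
step_arm(
  commands=[
    [0,0.2,0,0,0,0,0],
    [0,0.2,0,0,0,0,0],
    [0,0,0,0,0,0,0],
    [0,0,0,0,0,0,0],
  ],
)

```text
time_s: 21.85
eef_pos: [0.6228, -0.2012, 0.0736]
eef_rot: [0.667, -0.667, 0.234, -0.235]
wrist_force: [4.1, 2.9, 1.6]
opening: 0.178
```

Run:
```python
from meas import *
need([.6216,-.2002,.073],-38.6)
print(ctrl.get_obs()['torque'])
im,d,cal=snap('wrist','wrist13.png')
```

```text
ang -38.6 turn units [-0.01 -0.02  0.01]
   shift units in goal axes [-0.05  0.02 -0.  ]  in present axes [-0.05  0.02 -0.  ]
ang 141.4 turn units [-2.000e-02  2.998e+01 -2.000e-02]
   shift units in goal axes [0.05 0.02 0.  ]  in present axes [-0.05  0.02 -0.  ]
pos [ 0.6228 -0.2012  0.0736] xang -38.71575394625345 y [ 0.002 -0.    -1.   ] q [-0.49  0.52  1.5   0.    1.12  0.18] op 0.17818325876331312 F [4.1 2.9 1.6] t 21.85
[ 0.51254835 -0.67170496  0.05298219]
```

View pics/wrist13.png

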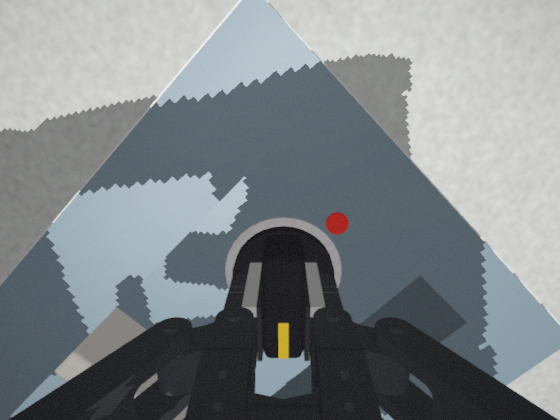

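Call:
step_arm(
  commands=[
    [0,0.2,0,0,0,0,0],
    [0,0.2,0,0,0,0,0],
    [0,0.1,0,0,0,0,0],
    [0,0,0,0,0,0,0],
    [0,0,0,0,0,0,0],
  ],
)

```text
time_s: 22.4
eef_pos: [0.6224, -0.2014, 0.0736]
eef_rot: [-0.66, 0.661, -0.252, 0.253]
wrist_force: [4.1, 1.5, 4.5]
opening: 0.174
```

Run:
```python
from meas import *
need([.6216,-.2002,.073],-38.6)
print(ctrl.get_obs()['torque'])
```

```text
ang -38.6 turn units [-0.   -0.54  0.01]
   shift units in goal axes [-0.05  0.02  0.02]  in present axes [-0.05  0.02  0.01]
ang 141.4 turn units [-1.000e-02  2.946e+01 -0.000e+00]
   shift units in goal axes [ 0.05  0.02 -0.02]  in present axes [-0.05  0.02  0.01]
pos [ 0.6224 -0.2014  0.0736] xang -41.82744468548325 y [ 0.001 -0.001 -1.   ] q [-0.49  0.52  1.5  -0.    1.12  0.24] op 0.1739985560641023 F [4.1 1.5 4.5] t 22.4
[ 0.3959186  -0.63656788  1.1711092 ]
```

Call:
step_arm(
  commands=[
    [0,-0.45,0,0,0,0,0.2],
    [0,0,0,0,0,0,0.4],
    [0,0,0,0,0,0,0.5],
    [0,0,0,0,0,0,0.5],
    [0,0,0,0,0,0,0.5],
    [0,0,0,0,-0.3,0,0.5],
    [0,0,0,0,-0.7,0,0.5],
    [0,0,0,0,-1,0,0.5],
    [0,0,0,0,-1,0,0.5],
    [0,0,0,0,-1,0,0.5],
  ],
)

```text
time_s: 23.4
eef_pos: [0.6219, -0.2013, 0.1951]
eef_rot: [-0.666, 0.666, -0.237, 0.237]
wrist_force: [-0.3, -0.2, -0.5]
opening: 0.5
```

Call:
step_arm(
  commands=[
    [0,0,0,0,-1,0,0.5],
    [0,0,0,0.4,0,-0.5,0.5],
    [0,0,0,0.4,0,-0.5,0.5],
    [0,0,0,0,0,-0.7,0.5],
    [0,0,0,0,0,-0.7,0.5],
    [0,0,0,0,0,0,0.5],
    [0,0,0,0,0,0,0.5],
  ],
)

```text
time_s: 24.1
eef_pos: [0.5942, -0.273, 0.2217]
eef_rot: [0.666, -0.666, 0.239, -0.237]
wrist_force: [-0.7, -0.6, 0.3]
opening: 0.497
```

Run:
```python
from meas import *
for c in ['wrist','top','side']:
    im,d,cal=snap(c,c+'14.png')
    P,u,v=cloud(cal,d)
    m=(np.hypot(P[:,0]-.621,P[:,1]+.199)<.035)
    print(c,'knob top', rect(P[m&(P[:,2]>.088)&(P[:,2]<.1005)]))
    Q=planez(P[(P[:,0]>.36)&(P[:,0]<.75)&(P[:,1]>-.36)&(P[:,1]<-.06)],.095,.115);print(rect(Q),np.median(Q[:,2]))
    A=np.c_[Q[:,:2],np.ones(len(Q))];print(np.linalg.lstsq(A,Q[:,2],rcond=None)[0])
    if c!='wrist':
      for t in ['ramekin','jar','sauce']:
        for b in ctrl.boxes_of(t,c)[:1]: print(t,b['p'],np.round(w(cal,b['point']),3))
need([.6216,-.2002,.073],-38.6)
```

```text
wrist knob top (array([ 621.7, -201.9]), array([43.8, 16.1]), 50.18)
(array([ 560.9, -207.7]), array([267.9, 162.8]), 5.49) 0.10286078076450395
[-1.28466394e-04  2.84988410e-05  1.02419409e-01]
top knob top (array([ 620.8, -200.4]), array([44.2, 16.6]), 50.25)
(array([ 559.9, -206.5]), array([266.8, 165.6]), 6.33) 0.10465220850456347
[-0.00340304  0.00096166  0.10631205]
ramekin 0.88 [0.415 0.016 0.02 ]
jar 0.88 [ 0.768 -0.092  0.078]
sauce 0.8 [0.762 0.066 0.1  ]
side knob top (array([ 618.3, -200.1]), array([44.1, 18.3]), 50.5)
(array([ 558.1, -206.3]), array([266.6, 167.9]), 6.09) 0.10248706482982994
[-0.00281853 -0.00023369  0.10332658]
ramekin 0.93 [0.416 0.003 0.029]
jar 0.75 [ 0.761 -0.083  0.046]
ang -38.6 turn units [-0.   -0.09  0.  ]
   shift units in goal axes [-0.81  5.01  2.41]  in present axes [-0.83  5.01  2.41]
ang 141.4 turn units [-0.   29.91 -0.  ]
   shift units in goal axes [ 0.81  5.01 -2.41]  in present axes [-0.83  5.01  2.41]
pos [ 0.5953 -0.2719  0.2232] xang -39.161165179550764 y [ 0. -0. -1.] q [-0.61  0.36  1.4  -0.    1.38  0.07] op 0.49763510743487177 F [-0.1 -0.4 -0.2] t 24.55
```

View pics/wrist14.png

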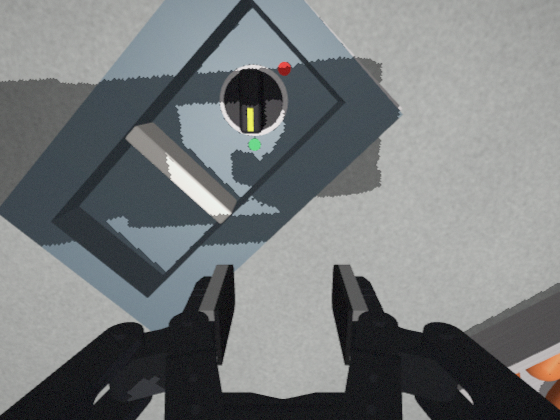

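View pics/side14.png

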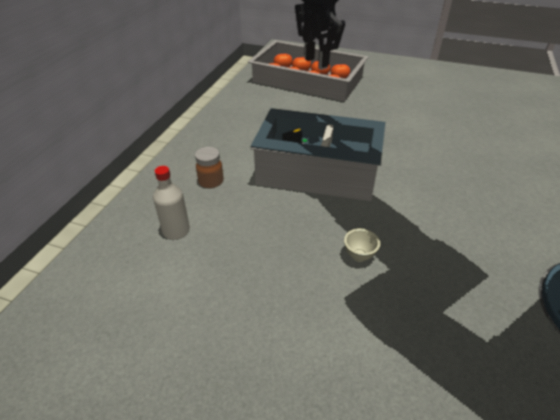

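```bash
python3 -c "
from bench import ctrl
print(ctrl.hand_in(), ctrl.get_obs()['time_s'])"
```

```text
the job is handed in; nothing more can be done
the job is handed in; nothing more can be done
```

The lid is home on the pan and locked, and I handed the job in at about 24.6 s of the 64 s allowed. The hand-in reports no verdict, so everything below is from my own last checks.

**What I did:** I gripped the white bar, carried the lid over and checked its alignment against the pan from the top and side cameras. I lowered it in small steps until the wrist force showed contact, then let go. I took the knob once at about 0.22 rad and turned it in that single grip, although the task said it was too far for one. At the stop the torque rose to 1.2 N m. I then backed off, opened the fingers and retreated.

**Last checks:**
- **Height and level:** The lid's top face is 4 mm above the rim height measured earlier (104.7 against 100.7 mm from the top camera). It is level within about 0.004 rad.
- **Position:** It is centred within about 1.5 mm.
- **Lock:** The knob bar lies at about 136° (2.37 rad), with the stripe at the green dot.
- **Gripper:** It is clear of everything and the wrist force is near zero.

**Checks that disagreed:**
- **Lid in-line angle:** It was measured against a pan angle of 6.6 to 6.8°. The top and side cameras read 6.3° and 6.1°. The wrist camera read 5.5°, with stray points stretching its outline. All are within the 0.06 rad limit.
- **Bystanders:** The ramekin's and jar's reported positions matched the start within about 5 mm from any one camera that saw them both times. The top camera missed the ramekin at the start. The sauce bottle was reported only by the top camera at the end, again within 5 mm. The pictures show all three where they were.

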